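# Roll down the slat facing of a recipe stand

### The job

The self-adhesive wooden slats on the sloping face of the recipe stand still stand proud. Take the hand roller out of its cradle and roll it along the face with firm, steady pressure (no more than its spring gives), its wheel lying flat on the slope, until all six slats are flush; use the roller, not the fingers, on the slats. Then stand the roller back in its cradle as it was, handle up, and leave the things round about where they are.

Things in the scene. Friction and masses are not known exactly. Their poses are not given: they have to be found in the camera images.
- bed: Sloping face (120 x 230 mm) of the fixed dark wooden recipe stand. Origin: centre of the face, at flush level, 56 mm above the worktop. x runs up the slope, y horizontally along the strip, z is the outward normal, 30 degrees from vertical, leaning roughly towards the robot. A dark ledge along the low edge (x = -68 to -60 mm) stands 2 mm above flush level.
- strip (a point): Centre of the strip, same point as the origin of bed. Six pale wooden slats, each 84 mm long up the slope (x = -42 to 42 mm of bed) and 22.5 mm wide, centred at y = +60, +36, +12, -12, -36, -60 mm. Beyond them are bare dark borders at flush level, y = +73 to +115 and -115 to -73 mm.
- slat0 (a joint): How far slat 0 (centred at y = +60 mm of bed) has been pressed into the face, in m: 0 = stands 4 mm proud, 0.004 = flush. It sinks under about 5 N, slowly (about 30 mm/s at 9 N), and stays where it is left.
- slat1 (a joint): How far slat 1 (centred at y = +36 mm of bed) has been pressed into the face, in m: 0 = stands 4 mm proud, 0.004 = flush. It sinks under about 5 N, slowly (about 30 mm/s at 9 N), and stays where it is left.
- slat2 (a joint): How far slat 2 (centred at y = +12 mm of bed) has been pressed into the face, in m: 0 = stands 4 mm proud, 0.004 = flush. It sinks under about 5 N, slowly (about 30 mm/s at 9 N), and stays where it is left.
- slat3 (a joint): How far slat 3 (centred at y = -12 mm of bed) has been pressed into the face, in m: 0 = stands 4 mm proud, 0.004 = flush. It sinks under about 5 N, slowly (about 30 mm/s at 9 N), and stays where it is left.
- slat4 (a joint): How far slat 4 (centred at y = -36 mm of bed) has been pressed into the face, in m: 0 = stands 4 mm proud, 0.004 = flush. It sinks under about 5 N, slowly (about 30 mm/s at 9 N), and stays where it is left.
- slat5 (a joint): How far slat 5 (centred at y = -60 mm of bed) has been pressed into the face, in m: 0 = stands 4 mm proud, 0.004 = flush. It sinks under about 5 N, slowly (about 30 mm/s at 9 N), and stays where it is left.
- roller: Hand pressure roller, about 0.5 kg, in its cradle, handle up. Origin: centre of the underside of its aluminium head plate (150 in x, 60 in y, z = 0 to 10 mm). z runs up the handle, x along the wheel's axle, y is the rolling direction. Steel bosses 16 mm across at x = +-52 mm reach z = 24 mm.
- roller_handle (a point): Middle of the roller's black handle block, 36 mm above the roller's origin. The block is 56 (x) by 26 (y) mm, from z = 10 (top of the head plate) to z = 62 mm: grip it across y.
- wheel_axle (a point): Middle of the dark rubber wheel, on its axle: 50 mm diameter, 70 mm long along the roller's x, turning freely in a sprung fork (91 mm wide in x) under the head plate. Unloaded it is 52 mm below the roller's origin, the wheel's lowest line 77 mm below; it rises as the spring is pushed in.
- fork (a joint): How far the roller's spring is pushed in, in m: 0 unloaded to 0.014 fully in. The spring gives about 4 N at 0 and 0.8 N more per mm, about 15 N when fully in.
- cradle: Fixed dark steel cradle: a foot 150 (x) by 100 (y) by 8 mm with two uprights at x = +-55.5 to +-71.5 mm, 90 mm long in y, tops 90 mm above the worktop. Origin: centre of the foot's underside, z up. The roller's head plate rests loosely on both tops (its origin 90 mm above the cradle's), axle along the cradle's x, wheel hanging free between. Lift it straight out.
- tin: Bystander: low round food tin, 86 mm across, 40 mm tall; origin at the centre of its underside. To be left alone.
- timer: Bystander: round white wind-up kitchen timer, 66 mm across, 61 mm tall; origin at the centre of its underside. To be left alone.
- spice_jar: Bystander: spice jar with a green lid, 46 mm across, 106 mm tall; origin at the centre of its underside. To be left alone.
Mind the look-alikes: they are no part of the job. What is meant by the roller is not purple, and is the smaller of those in its own colour.

How it is judged:
By the outcome, as a careful person would: the job done as asked, in the order asked, and still so for the second after the job is handed in, with the robot touching nothing.
It also fails if it takes over 58 s, if anything falls off the work surface, if the arm or the gripper's body presses on something with over 40 N, if the wrist force passes 120 N, or if a joint passes its speed limit or range.

### The arm

A 6-joint arm with a two-finger parallel gripper is mounted at the origin on the work surface; the furniture and walls round the work are solid. World frame = base frame: x ahead of the robot, y to its left, z up, the work surface at z = 0. Lengths are in m, angles in rad, forces in N, time in s.
With the tool pointing down it reaches from about 0.25 to 0.775 m from the base axis. Payload 4 kg.
Tool frame: the origin (TCP) lies at the very end of the fingers, on their centre line; the grasp point (between the pads) lies 19 mm behind it; z points along the fingers, y is the line along which they close (so a half turn about z gives the same grasp; the last joint's range is limited). The gripper opens to 94 mm and grips with 3 to 60 N. Pads are 16 mm wide; open, the fingers measure 119 mm over their backs; the gripper's body (75 mm by 177 mm) begins 78 mm behind the grasp point.
Start: joints at [-1.409, 0.087, 1.371, -0, 1.684, -0.103], TCP at [0.144, -0.531, 0.206] pointing down, gripper open.
Joint ranges: [-3.1, 3.1], [-0.76, 2.03], [0.27, 2.55], [-1.08, 4.22], [0.17, 2.65], [-2.57, 2.57]. Speed limits (rad/s): [2.79, 2.79, 3.14, 3.14, 3.14, 3.14].

### API

Orientations are given as [roll, pitch, yaw] about the fixed x, y, z axes, in that order (R = Rz(yaw) Ry(pitch) Rx(roll)).
In Python, from bench import robot gives the robot as it stands. The module is installed in compiled form; this text tells all that it offers.
- The arm moves only by the tool move_arm, never from a script. Its argument "deltas" is one flat list of numbers, 7 for each row, row after row: the turn, a rotation vector about the tool's x, y, z in rad, then the shift along the tool's x, y, z in cm, then the closure, from -1 (fully open) to 1 (shut). A call has 1 to 8 rows; each row is the pose to reach, as a shift and turn from the pose commanded when the call began, along the tool's axes at that moment; what a row does not reach only later rows make up. A row lasts 1/10 s, in which the tool goes at most 50 mm and 8.59 degrees, less where a joint would pass 70% of its speed; a pose out of reach is approached as far as the arm can. A call with a gripper value outside its range is refused whole. The fingers move at their own pace and stop on an object; the grip force is fixed at half the most. Time passes only in rows, so rows that repeat a pose let the fingers close. It gives the time, the measured TCP pose, the force, the opening and the grip force at its end, in the units of the state.
- robot.get_obs(): the state, without advancing time (a new reading comes with each control period).
- robot.snapshot(name): name is "scene" or "top" or "wrist"; returns a dict with "image" (400x640x3 uint8, red, green, blue), "depth" (400x640 float32, m along the optical axis (not along the pixel's ray), 0 where there is no reading), "fov_y" (degrees; the focal length in pixels is half the picture's height over the tangent of half this angle, whatever the lens; pixels are square), "cx", "cy" (the principal point, pixels), "origin" and "orientation" of the camera in the world; the wrist camera has in their place "T_tool_cam" (4x4, takes a point from camera to tool coordinates, whose origin is the TCP and whose axes are the flange's). Camera axes: x right, y up, looking along -z (the intrinsics and any distortion apply to the point x, -y, -z); pixel columns grow to the right and rows downward; lengths in m; the calibration is good to about 2 mm. A picture is of the moment at which its call begins: read the wrist's pose just before it.
- robot.close_job(): hands the job in; it is judged then, once.
The state is a dict: "time": time; "joint_positions": joint angles; "qvel": joint speeds; "joint_torque": joint torques, N m; "tool_pos": TCP position; "ee_rot": TCP orientation; "wrist_force": force on the tool from outside, world axes, zero at the start; "wrist_torque": the same for the moment, N m; "width": finger opening in m; "finger_force": force on a finger pad.
Only numpy, scipy, OpenCV 4.12 (cv2) and the standard library are available. Lean on these libraries where they do the work, as an engineer would, in place of code of your own. Each camera call takes 0.05 s, during which the arm holds its last target. There are 200 camera calls.

## Working session

There is one attempt and no reset: what is moved stays moved. The work goes in short steps, Python scripts to look and compute and a tool call to move; the robot and the scene stay as the last step left them, time stands still between calls to the robot, and variables do not carry over. Pictures are saved under pics/ and viewed, at most 10 in all, crops included, and the job is handed in when it is done.

Besides the shell and the picture viewer there is one more tool, called after "Emit:" by a JSON object that holds its "name" and its "arguments", one argument or row to a line. move_arm: Moves the arm, as the interface text tells. Its arguments: {"type":"object","properties":{"deltas":{"type":"array","items":{"type":"number"}}},"required":["deltas"]}

```bash
mkdir -p pics
cat > h.py <<'E'
import numpy as np, cv2
from bench import robot
from scipy.spatial.transform import Rotation as R
def snap(n):
    o=robot.get_obs(); s=robot.snapshot(n); np.save('pics/%s.npy'%n,s,allow_pickle=True); return o,s
def cam(s):
    f=200/np.tan(np.radians(s['fov_y'])/2)
    o=np.array(s['orientation'],float)
    M=o if o.shape==(3,3) else R.from_euler('xyz',o).as_matrix()
    return f,M,np.array(s['origin'])
def pts(s):
    f,M,t=cam(s); v,u=np.mgrid[0:400,0:640]; d=s['depth']
    P=np.stack([(u-s['cx'])/f*d,-(v-s['cy'])/f*d,-d],-1)
    return P@M.T+t
E
python3 - <<'E'
from h import *
for n in('scene','top'):
    o,s=snap(n); cv2.imwrite('pics/%s0.png'%n,s['image'][...,::-1]); print({k:v for k,v in s.items() if k not in('image','depth')})
print(o)
E
```

```text
{'fov_y': 50.150355598603724, 'cx': 324.49096106284, 'cy': 197.4441911535227, 'origin': array([-0.23055905,  0.8925752 ,  1.03331151]), 'orientation': array([ 0.85281081,  0.00993159, -2.51511616])}
{'fov_y': 49.992452148498046, 'cx': 328.502581500525, 'cy': 194.00546005183585, 'origin': array([0.08130221, 0.09448261, 1.5579479 ]), 'orientation': array([ 2.19721833e-01, -3.86026433e-04, -1.65908535e+00])}
{'time': 0.05, 'joint_positions': array([-1.40907317e+00,  8.79431412e-02,  1.37218643e+00, -3.77572763e-05,
        1.68360807e+00, -1.03136482e-01]), 'qvel': array([ 0.00121652,  0.00028079, -0.00301699, -0.00121464,  0.00124712,
       -0.00026237]), 'joint_torque': array([ 1.22373658e-03, -3.41542912e+01, -3.03594375e+01,  7.20013655e-02,
        3.05469066e-02, -9.55370729e-05]), 'tool_pos': array([ 0.14385305, -0.53030415,  0.20434507]), 'ee_rot': array([-3.13945520e+00, -1.83507539e-04,  2.64855237e-01]), 'wrist_force': array([-0.23787321,  1.06901865,  0.31191954]), 'wrist_torque': array([-0.00722509,  0.00255635,  0.04489393]), 'finger_force': 0.0, 'width': 0.09418515446157244}
```

View pics/scene0.png

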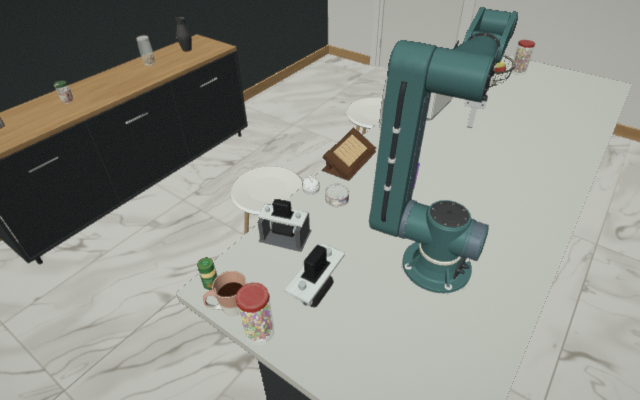

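View pics/top0.png

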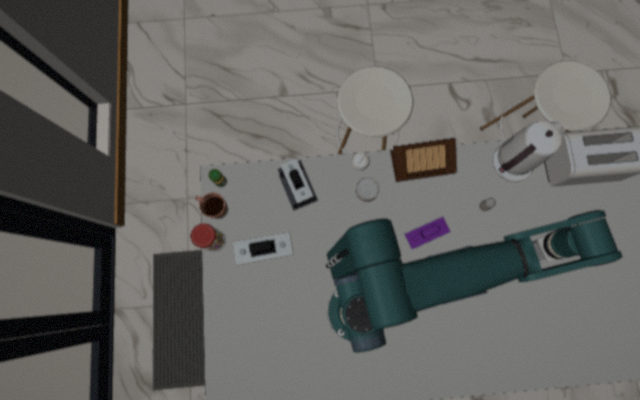

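The scene picture shows three rollers. One is silver and stands in a dark cradle (scene 284,222; top 297,183). A larger silver one is at scene 316,270 (top 262,248), and a purple one is at top 428,233. The silver one in the cradle fits: it isn't purple and it's the smaller of the two silver ones. The stand is at top 425,159. I'll confirm this with an enlarged crop and measure.

Run:
```python
from h import *
S={n:np.load('pics/%s.npy'%n,allow_pickle=True).item() for n in('scene','top')}
a=S['scene']['image'][180:310,240:370,::-1]; b=S['top']['image'][150:280,225:355,::-1]
cv2.imwrite('pics/crop1.png',cv2.resize(np.hstack([a,b]),None,fx=3,fy=3,interpolation=3))
for n in S:
    s=S[n];P=pts(s); 
    for nm,(u,v) in dict(scene=dict(rol=(284,207),plate=(268,212),big=(316,262),bed=(350,152),tin=(337,190),timer=(311,183)),top=dict(rol=(297,180),plate=(292,168),big=(262,248),purp=(428,233),bed=(425,159),tin=(367,188),timer=(360,160),jar=(217,177),table=(330,215)))[n].items(): print(n,nm,P[v,u].round(4))
    if n=='top':
        ctr=P[183,297,:2]
        for name,lo,hi,c in(('small',.085,.12,P[183,297]),('big',.06,.13,P[248,262])):
            m=(P[...,2]>lo)&(P[...,2]<hi)&(np.hypot(P[...,0]-c[0],P[...,1]-c[1])<.14)&(s['depth']>0)
            m=m&(s['image'].min(-1)>110)
            Q=P[m]; 
            r=cv2.minAreaRect(Q[:,:2].astype(np.float32)); print(name,m.sum(),r,np.percentile(Q[:,2],[5,50,95]))
```

```text
scene rol [0.4486 0.1823 0.145 ]
scene plate [0.5088 0.1949 0.101 ]
scene big [0.2202 0.3219 0.1761]
scene bed [ 0.5119 -0.2889  0.0549]
scene tin [ 0.433  -0.0844  0.0375]
scene timer [ 0.5261 -0.0522  0.0478]
top rol [0.4522 0.1682 0.1503]
top plate [0.5074 0.1846 0.1111]
top big [0.2299 0.2941 0.1826]
top purp [ 0.2357 -0.2518  0.1381]
top bed [ 0.5143 -0.298   0.0579]
top tin [ 0.43   -0.078   0.0353]
top timer [ 0.5296 -0.0606  0.064 ]
top jar [0.4994 0.4486 0.1058]
top table [ 0.3496  0.0646 -0.0065]
small 418 ((0.4662976861000061, 0.1740514636039734), (0.14786408841609955, 0.059329014271497726), 18.265457153320312) [0.09495492 0.10007375 0.10820822]
big 883 ((0.23597460985183716, 0.3027925491333008), (0.07796969264745712, 0.19405630230903625), 5.022185325622559) [0.10663727 0.11214424 0.11827464]
```

View pics/crop1.png

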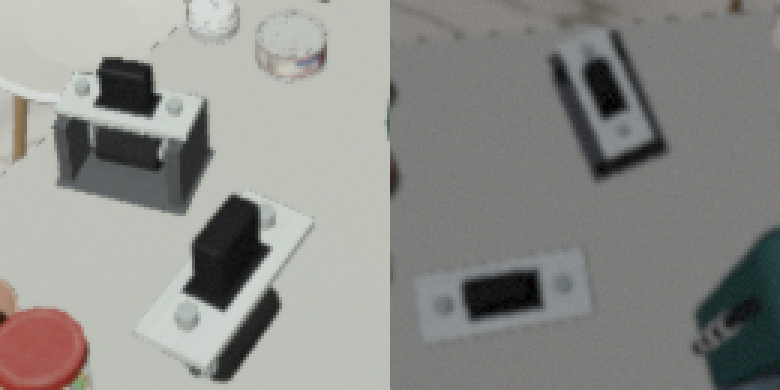

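Confirmed: the cradle roller's head plate measures 148x59 mm and the loose one 194x78 mm, so I'll take the one in the cradle. Next I'll estimate the bed pose and look at the wrist camera mounting.

Run:
```python
from h import *
o,w=snap('wrist'); print(w['T_tool_cam'].round(4),w['fov_y'],w['cx'],w['cy'])
for n,(x0,x1,y0,y1) in dict(scene=(315,385,120,185),top=(385,465,130,190)).items():
    s=np.load('pics/%s.npy'%n,allow_pickle=True).item();P=pts(s)
    I=s['image'].astype(int); h=cv2.cvtColor(s['image'],cv2.COLOR_RGB2HSV)
    m=np.zeros((400,640),bool); m[y0:y1,x0:x1]=1
    pale=m&(h[...,1]>60)&(h[...,0]<25)&(I[...,0]>110)&(s['depth']>0)
    Q=P[pale]; c=Q.mean(0); u,sv,vt=np.linalg.svd(Q-c); nrm=vt[2]*np.sign(vt[2][2])
    print(n,pale.sum(),'mean',c,'n',nrm,'tilt',np.degrees(np.arccos(nrm[2])),'nyaw',np.degrees(np.arctan2(nrm[1],nrm[0])),'long',vt[0],np.degrees(np.arctan2(vt[0][1],vt[0][0])),np.std((Q-c)@nrm))
    for a in vt[:2]: print(np.percentile((Q-c)@a,[1,99]))
```

```text
[[ 6.000e-04  9.677e-01  2.520e-01  7.360e-02]
 [ 1.000e+00 -8.000e-04  6.000e-04 -1.300e-03]
 [ 8.000e-04  2.520e-01 -9.677e-01 -1.791e-01]
 [ 0.000e+00  0.000e+00  0.000e+00  1.000e+00]] 71.5278571145251 316.09017648712245 203.11092961681973
scene 629 mean [ 0.53477361 -0.32919142  0.03996116] n [ 0.33772743 -0.32181014  0.88452158] tilt 27.807296099910566 nyaw -43.617491200923666 long [-0.40686294  0.79749378  0.44549547] 117.02962624855311 0.02368267870619368
[-1.05217108  0.10109084]
[-0.05600827  0.05751197]
top 760 mean [ 0.51574116 -0.29983017  0.06016369] n [-0.50964141 -0.04193313  0.85936444] tilt 30.75470269160117 nyaw -175.29631758021273 long [-0.06161814  0.99802576  0.01215687] 93.53295864476272 0.0035928866645688865
[-0.06845397  0.06829285]
[-0.03862269  0.03820524]
```

```bash
cat >> h.py <<'E'
def row(cp,crpy,tp,Rt):
    "delta row from commanded pose (pos, R) to target (pos, R)"
    Rc=crpy if np.ndim(crpy)==2 else R.from_euler('xyz',crpy).as_matrix()
    Rt=Rt if np.ndim(Rt)==2 else R.from_euler('xyz',Rt).as_matrix()
    return np.r_[R.from_matrix(Rc.T@Rt).as_rotvec().round(4),(Rc.T@(np.array(tp)-cp)*100).round(2)].tolist()
E
python3 - <<'E'
from h import *
print(row([.144,-.531,.206],[np.pi,0,.265],[.52,-.30,.22],[np.pi,0,.06]))
E
```

```text
[0.0, -0.0, 0.205, 42.34, -12.45, -1.4]
```

Emit:
{"name": "move_arm", "arguments": {
  "deltas": [0,0,0.1,21,-6.2,-1.4,-1,0,0,0.205,42.3,-12.5,-1.4,-1,0,0,0.205,42.3,-12.5,-1.4,-1,0,0,0.205,42.3,-12.5,-1.4,-1,0,0,0.205,42.3,-12.5,-1.4,-1,0,0,0.205,42.3,-12.5,-1.4,-1,0,0,0.205,42.3,-12.5,-1.4,-1,0,0,0.205,42.3,-12.5,-1.4,-1]
}}

```text
time: 0.95
tool_pos: [0.4857, -0.3197, 0.2181]
ee_rot: [-3.142, 0.0, 0.06]
wrist_force: [-0.4, -0.7, 0.6]
width: 0.0944
finger_force: 0.0
```

Emit:
{"name": "move_arm", "arguments": {
  "deltas": [0,0,0,5,-1.5,0,-1,0,0,0,5,-1.5,0,-1,0,0,0,5,-1.5,0,-1]
}}

```text
time: 1.25
tool_pos: [0.5338, -0.3023, 0.217]
ee_rot: [-3.141, 0.002, 0.062]
wrist_force: [-0.2, 0.4, -0.4]
width: 0.0941
finger_force: 0.0
```

```bash
cat >> h.py <<'E'
def wcam(o,w):
    T=np.eye(4);T[:3,:3]=R.from_euler('xyz',o['ee_rot']).as_matrix();T[:3,3]=o['tool_pos']
    return T@w['T_tool_cam']
def wpts(o,w):
    C=wcam(o,w); f=200/np.tan(np.radians(w['fov_y'])/2); v,u=np.mgrid[0:400,0:640]; d=w['depth']
    return np.stack([(u-w['cx'])/f*d,-(v-w['cy'])/f*d,-d],-1)@C[:3,:3].T+C[:3,3]
E
python3 - <<'E'
from h import *
o,w=snap('wrist'); o2=robot.get_obs(); print(o['tool_pos'],o2['tool_pos'],o2['wrist_force'])
cv2.imwrite('pics/w1.png',w['image'][...,::-1]); np.save('pics/w1o.npy',o,allow_pickle=True);np.save('pics/w1.npy',w,allow_pickle=True)
E
```

```text
[ 0.53382337 -0.30232825  0.2170189 ] [ 0.53294765 -0.30313932  0.2175703 ] [-0.44187559 -1.02652215  0.57647755]
```

View pics/w1.png

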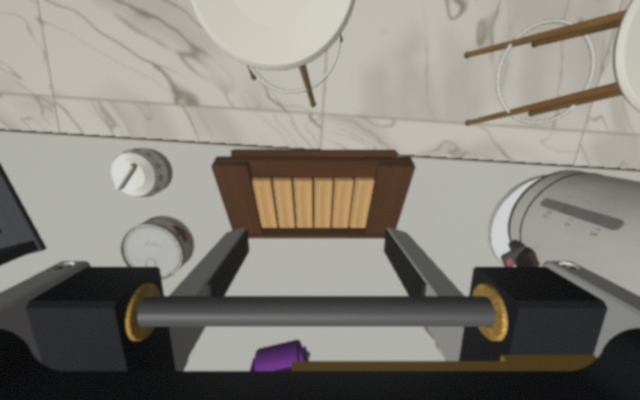

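The wrist view shows the six pale slats between (252,177) and (375,229), the ledge at row 235, the tin at (157,247), the timer at (140,172), and a kettle on the right at (570,230).

Run:
```python
from h import *
w=np.load('pics/w1.npy',allow_pickle=True).item();o=np.load('pics/w1o.npy',allow_pickle=True).item()
P=wpts(o,w);h=cv2.cvtColor(w['image'],cv2.COLOR_RGB2HSV);I=w['image'].astype(int)
m=np.zeros((400,640),bool);m[165:236,240:390]=1
pale=(m&(I[...,0]>125)&(h[...,1]>60)&(h[...,0]<25)).astype(np.uint8)
pale=cv2.morphologyEx(pale,cv2.MORPH_CLOSE,np.ones((5,5)))
Q=P[cv2.erode(pale,np.ones((5,5)))>0]
c=np.median(Q,0)
for _ in range(5):
    u,s,vt=np.linalg.svd(Q-Q.mean(0),full_matrices=False);n=vt[2]*np.sign(vt[2][2]);r=(Q-Q.mean(0))@n;Q=Q[abs(r)<.006]
c=Q.mean(0);print('plane',c,n,'tilt',np.degrees(np.arccos(n[2])),'yaw',np.degrees(np.arctan2(n[1],n[0])),r.std(),len(Q))
cn=max(cv2.findContours(pale,0,2)[0],key=cv2.contourArea); hull=cv2.convexHull(cn)
q=cv2.approxPolyN(hull,4).reshape(-1,2).astype(float);print(q.tolist())
C=wcam(o,w);f=200/np.tan(np.radians(w['fov_y'])/2)
def ray(p,n,c):
    d=C[:3,:3]@np.array([(p[0]-w['cx'])/f,-(p[1]-w['cy'])/f,-1]);t=((c-C[:3,3])@n)/(d@n);return C[:3,3]+t*d
K=np.array([ray(p,n,c) for p in q]);print(K.round(4).tolist());print([np.linalg.norm(K[i]-K[i-1]).round(4) for i in range(4)]);ctr=K.mean(0)
# long direction
e=[K[i]-K[i-1] for i in range(4)];L=[v*np.sign(v[1]) for v in e if np.linalg.norm(v)>.11]
print('yaw of long',[np.degrees(np.arctan2(v[1],v[0])) for v in L],[v[2] for v in L]);print('center top',ctr,'flush',ctr-.004*n)
# kettle extents
X=P[150:300,480:640].reshape(-1,3);X=X[(X[:,2]>.02)&(X[:,2]<.4)]
for z in(.02,.06,.1,.14,.18,.22,.26):
    Y=X[(X[:,2]>z)&(X[:,2]<z+.04)]
    if len(Y)>20:print(z,len(Y),np.percentile(Y[:,0],[2,98]),np.percentile(Y[:,1],[2,98]))
```

```text
plane [ 0.51919355 -0.29774026  0.06207106] [-0.52339669 -0.03856242  0.8512161 ] tilt 31.65581355883346 yaw -175.78621927449544 0.0008520225429071791 1513
[[365.0, 227.0], [261.0, 227.0], [251.0, 179.0], [375.0, 178.0]]
[[0.4836, -0.3707, 0.0369], [0.475, -0.229, 0.038], [0.549, -0.2255, 0.0837], [0.559, -0.3661, 0.0834]]
[np.float64(0.0887), np.float64(0.142), np.float64(0.087), np.float64(0.141)]
yaw of long [np.float64(93.47036110084548), np.float64(94.06422208990821)] [np.float64(0.0011361901405022024), np.float64(0.00022686258900034284)]
center top [ 0.51664389 -0.29784301  0.06049867] flush [ 0.51873747 -0.29768876  0.0570938 ]
0.02 2462 [0.44982993 0.57547367] [-0.6408437  -0.56544046]
0.06 3262 [0.46072815 0.57488565] [-0.63968765 -0.5663956 ]
0.1 3517 [0.48726985 0.57087613] [-0.6270552  -0.57965279]
0.14 2812 [0.48650601 0.55091597] [-0.59966374 -0.5818595 ]
```

Run:
```python
from h import *
print(row([.533,-.303,.219],[np.pi,0,.062],[.455,.17,.32],[np.pi,0,.319]))
```

```text
[-0.0, 0.0, -0.257, -4.85, -47.69, -10.1]
```

Emit:
{"name": "move_arm", "arguments": {
  "deltas": [0,0,-0.02,-0.3,-3,-2,-1,0,0,-0.05,-0.8,-7,-4,-1,0,0,-0.08,-1.2,-11,-6,-1,0,0,-0.11,-1.6,-15,-7,-1,0,0,-0.14,-2,-19,-8,-1,0,0,-0.17,-2.4,-23,-9,-1,0,0,-0.2,-2.8,-27,-10,-1,0,0,-0.22,-3.2,-31,-10,-1]
}}

```text
time: 2.1
tool_pos: [0.4819, 0.0041, 0.3206]
ee_rot: [3.14, -0.004, 0.277]
wrist_force: [-0.3, 0.3, 0.4]
width: 0.0942
finger_force: 0.0
```

Emit:
{"name": "move_arm", "arguments": {
  "deltas": [0,0,-0.02,-3,-4,0,-1,0,0,-0.037,-5,-8,0,-1,0,0,-0.037,-5,-12,0,-1,0,0,-0.037,-5,-15,0,-1,0,0,-0.037,-5,-16,0,-1,0,0,-0.037,-5,-16,0,-1,0,0,-0.037,-5,-16,0,-1]
}}

```text
time: 2.8
tool_pos: [0.3908, 0.143, 0.3183]
ee_rot: [3.141, 0.0, 0.315]
wrist_force: [-0.8, -0.2, 1.4]
width: 0.094
finger_force: 0.0
```

Run:
```python
from h import *
o,w=snap('wrist'); print(o['tool_pos'],o['ee_rot'],o['time'],o['joint_positions'])
cv2.imwrite('pics/w2.png',w['image'][...,::-1]); np.save('pics/w2o.npy',o,allow_pickle=True);np.save('pics/w2.npy',w,allow_pickle=True)
```

```text
[0.39080776 0.14295792 0.31828403] [3.14058501e+00 2.09580056e-05 3.14888552e-01] 2.8 [ 2.15099383e-01 -2.05769934e-01  1.42655539e+00 -1.06953916e-03
  1.92072748e+00  1.47064043e+00]
```

View pics/w2.png

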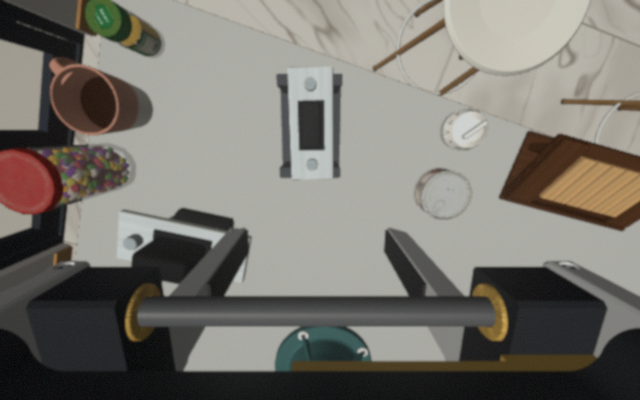

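The plate spans about (288,67) to (334,180), with the handle top at (311,125) and bosses at (310,84) and (312,164). The jars and the big roller are well clear of the approach.

Run:
```python
from h import *
w=np.load('pics/w2.npy',allow_pickle=True).item();o=np.load('pics/w2o.npy',allow_pickle=True).item()
P=wpts(o,w);h=cv2.cvtColor(w['image'],cv2.COLOR_RGB2HSV);I=w['image'].astype(int)
C=wcam(o,w);f=200/np.tan(np.radians(w['fov_y'])/2)
def ray(p,z):
    d=C[:3,:3]@np.array([(p[0]-w['cx'])/f,-(p[1]-w['cy'])/f,-1]);return C[:3,3]+(z-C[2,3])/d[2]*d
b=np.zeros((400,640),np.uint8);b[55:190,275:350]=1
pl=((h[...,2]>165)&(P[...,2]>.07)).astype(np.uint8)*b
pl=cv2.morphologyEx(pl,cv2.MORPH_CLOSE,np.ones((3,3)))
hn=((h[...,2]<70)&(P[...,2]>.125)).astype(np.uint8)*b
for nm,mk,z in(('plate',pl,.1),('handle',hn,.152)):
    cn=max(cv2.findContours(mk,0,2)[0],key=cv2.contourArea).reshape(-1,2)
    K=np.array([ray(p,z)[:2] for p in cn],np.float32);r=cv2.minAreaRect(K);print(nm,cv2.boundingRect(cn),r,np.median(P[mk>0][:,2]))
print('bosses',ray((310,84),.114),ray((312,164),.114))
```

```text
plate (287, 66, 45, 114) ((0.46480095386505127, 0.17728689312934875), (0.1503157615661621, 0.057933561503887177), 18.85338020324707) 0.0999949015440803
handle (300, 101, 22, 48) ((0.4647505283355713, 0.1754821538925171), (0.054169703274965286, 0.02516850456595421), 18.333492279052734) 0.1514869330796651
bosses [0.51328724 0.19248182 0.114     ] [0.41668626 0.15864811 0.114     ]
```

Run:
```python
from h import *
o=robot.get_obs();print(o['tool_pos'],o['ee_rot'])
print(row(o['tool_pos'],o['ee_rot'],[.465,.1763,.215],[np.pi,0,.329]))
```

```text
[0.39097228 0.14287254 0.31819946] [3.14077910e+00 2.40466199e-04 3.14361961e-01]
[0.0008, 0.0002, -0.0146, 8.08, -0.9, 10.32]
```

Emit:
{"name": "move_arm", "arguments": {
  "deltas": [0,0,-0.0146,2,-0.2,2.5,-1,0,0,-0.0146,5,-0.5,6,-1,0,0,-0.0146,7.5,-0.8,9,-1,0,0,-0.0146,8.1,-0.9,10.3,-1,0,0,-0.0146,8.1,-0.9,10.3,-1,0,0,-0.0146,8.1,-0.9,10.3,-1]
}}

```text
time: 3.45
tool_pos: [0.4649, 0.1773, 0.2164]
ee_rot: [3.141, -0.001, 0.33]
wrist_force: [1.3, 1.1, -0.3]
width: 0.094
finger_force: 0.0
```

Run:
```python
from h import *
o=robot.get_obs();print(o['tool_pos'],o['ee_rot'])
print(row(o['tool_pos'],o['ee_rot'],[.465,.1763,.1065],[np.pi,0,.329]))
```

```text
[0.46491524 0.17727603 0.21638522] [ 3.14119201e+00 -6.47264909e-04  3.30221351e-01]
[0.0004, -0.0006, 0.0012, -0.03, 0.09, 10.99]
```

Emit:
{"name": "move_arm", "arguments": {
  "deltas": [0,0,0,0,0.1,2.5,-1,0,0,0,0,0.1,5.5,-1,0,0,0,0,0.1,8,-1,0,0,0,0,0.1,9.8,-1,0,0,0,0,0.1,10.7,-1,0,0,0,0,0.1,11,-1,0,0,0,0,0.1,11,-1,0,0,0,0,0.1,11,-1]
}}

```text
time: 4.25
tool_pos: [0.4661, 0.1773, 0.1071]
ee_rot: [3.141, -0.003, 0.331]
wrist_force: [-0.3, 0.2, -0.1]
width: 0.0938
finger_force: 0.0
```

Emit:
{"name": "move_arm", "arguments": {
  "deltas": [0,0,0,0,0,0,1,0,0,0,0,0,0,1,0,0,0,0,0,0,1,0,0,0,0,0,0,1,0,0,0,0,0,0,1,0,0,0,0,0,0,1,0,0,0,0,0,0,1,0,0,0,0,0,0,1]
}}

```text
time: 5.05
tool_pos: [0.4651, 0.1771, 0.1052]
ee_rot: [3.142, 0.0, 0.331]
wrist_force: [-0.5, 0.6, 0.0]
width: 0.0338
finger_force: 0.0
```

Emit:
{"name": "move_arm", "arguments": {
  "deltas": [0,0,0,0,0,0,1,0,0,0,0,0,0,1,0,0,0,0,0,0,1,0,0,0,0,0,0,1]
}}

```text
time: 5.45
tool_pos: [0.4653, 0.1767, 0.1053]
ee_rot: [3.141, 0.0, 0.331]
wrist_force: [1.9, -2.3, -0.7]
width: 0.0259
finger_force: 30.0
```

Run:
```python
from h import *
o=robot.get_obs();print(o)
```

```text
{'time': 5.45, 'joint_positions': array([ 2.49610096e-01,  1.30800172e-02,  1.64856891e+00, -8.15889025e-04,
        1.47990789e+00,  1.48936530e+00]), 'qvel': array([ 0.00224502, -0.000245  , -0.00029487,  0.00477714, -0.00024181,
        0.00056889]), 'joint_torque': array([ 1.44349739e+00, -2.98328322e+01, -2.91474241e+01,  9.25496779e-01,
        5.19233450e-03,  7.31060383e-03]), 'tool_pos': array([0.46525169, 0.17672124, 0.10529633]), 'ee_rot': array([3.14077991e+00, 3.04094622e-05, 3.31115150e-01]), 'wrist_force': array([ 1.86298142, -2.29386637, -0.70055715]), 'wrist_torque': array([-0.45569078, -0.14767093,  0.00640633]), 'finger_force': 29.999875724315643, 'width': 0.025900129268149188}
```

Emit:
{"name": "move_arm", "arguments": {
  "deltas": [0,0,0,0,0,-0.5,1,0,0,0,0,0,-2,1,0,0,0,0,0,-5,1,0,0,0,0,0,-9,1,0,0,0,0,0,-13,1,0,0,0,0,0,-17,1,0,0,0,0,0,-19,1,0,0,0,0,0,-19.5,1]
}}

```text
time: 6.25
tool_pos: [0.4655, 0.178, 0.3028]
ee_rot: [-3.141, -0.004, 0.332]
wrist_force: [-0.8, -0.4, -4.7]
width: 0.0255
finger_force: 30.0
```

```bash
cat >> h.py <<'E'
a=.066;t=np.pi/6;BC=np.array([.5185,-.2977,.0562])
X=np.array([np.cos(t)*np.cos(a),np.cos(t)*np.sin(a),np.sin(t)]);Y=np.array([-np.sin(a),np.cos(a),0]);Z=np.cross(X,Y)
RB=np.column_stack([X,-Y,-Z])
G=.0153 # TCP above roller origin
def bedtcp(x,y,h): return BC+x*X+y*Y+(h+.077+G)*Z   # h: wheel line above flush
def tobed(p): d=np.array(p)-BC; return np.array([d@X,d@Y,d@Z-.077-G])
E
python3 - <<'E'
from h import *
o=robot.get_obs();print(o['tool_pos'],o['ee_rot'],o['wrist_force'],o['wrist_torque'],o['width'])
q=bedtcp(0,.095,.04);print(q,R.from_matrix(RB).as_euler('xyz'));print(row(o['tool_pos'],o['ee_rot'],q,RB))
E
```

```text
[0.4655371  0.17802409 0.30278875] [-3.14067113 -0.00404598  0.33232944] [-0.84862122 -0.44086898 -4.71394615] [ 0.0469093  -0.04085563  0.01001533] 0.025480019404634617
[ 0.44622857 -0.20726957  0.17077516] [ 3.14159265 -0.52359878  0.066     ]
[-0.0711, 0.5166, 0.2598, -14.45, 35.8, 13.11]
```

Emit:
{"name": "move_arm", "arguments": {
  "deltas": [0,0.03,0.02,-1,2,0,1,-0.01,0.1,0.05,-3,6,0,1,-0.02,0.17,0.09,-5,10.5,0,1,-0.03,0.25,0.13,-7,15,0,1,-0.04,0.32,0.16,-9,19.5,1,1,-0.05,0.39,0.2,-11,24,2,1,-0.06,0.46,0.23,-12.5,28,3,1,-0.07,0.515,0.26,-13.5,31,4,1]
}}

```text
time: 7.05
tool_pos: [0.4358, -0.1613, 0.2561]
ee_rot: [-3.139, -0.515, 0.06]
wrist_force: [1.1, 0.7, -6.4]
width: 0.0255
finger_force: 30.0
```

Emit:
{"name": "move_arm", "arguments": {
  "deltas": [0,0,0,0,0,0,1,0,0,0,0,0,0,1,0,0,0,0,0,0,1]
}}

```text
time: 7.35
tool_pos: [0.438, -0.1587, 0.2591]
ee_rot: [-3.14, -0.516, 0.066]
wrist_force: [-0.7, 0.5, -6.0]
width: 0.0258
finger_force: 30.0
```

Run:
```python
from h import *
o=robot.get_obs();print(o['tool_pos'],o['ee_rot'],RB.T@o['wrist_force'],o['wrist_torque'],o['joint_positions'])
q=bedtcp(0,.095,.025);print(tobed(o['tool_pos']));print(row(o['tool_pos'],o['ee_rot'],q,RB))
```

```text
[ 0.43804331 -0.15865789  0.25909634] [-3.14029099 -0.51607929  0.06623198] [-3.59755968 -0.58186867  4.83631944] [ 2.10137085e-02  7.75393620e-01 -6.61872185e-04] [-0.75153763 -0.46010928  1.81412188  0.37321516  1.42875975  0.76702239]
[0.03986389 0.14404568 0.11896908]
[-0.0014, 0.0075, 0.0002, -3.92, 4.92, 9.42]
```

Emit:
{"name": "move_arm", "arguments": {
  "deltas": [0,0.003,0,-1.5,2,2,1,0,0.0075,0,-3,4,4,1,0,0.0075,0,-3.9,4.9,6.5,1,0,0.0075,0,-3.9,4.9,8.5,1,0,0.0075,0,-3.9,4.9,9.4,1,0,0.0075,0,-3.9,4.9,9.4,1,0,0.0075,0,-3.9,4.9,9.4,1]
}}

```text
time: 8.05
tool_pos: [0.455, -0.2075, 0.1607]
ee_rot: [3.139, -0.527, 0.069]
wrist_force: [0.3, 0.0, -5.9]
width: 0.0255
finger_force: 30.0
```

Run:
```python
from h import *
o,s=snap('scene')
print(o['tool_pos'],o['ee_rot'],RB.T@o['wrist_force'],RB.T@o['wrist_torque'])
print(tobed(o['tool_pos']));print(row(o['tool_pos'],o['ee_rot'],bedtcp(0,.095,.003),RB))
cv2.imwrite('pics/s3.png',cv2.resize(s['image'][80:230,270:450,::-1],None,fx=4,fy=4,interpolation=3))
```

```text
[ 0.45503399 -0.20745094  0.16070206] [ 3.13879776 -0.52688044  0.06894757] [-2.6935281   0.0120159   5.20350273] [-0.01186007 -0.83112214 -0.00671267]
[0.0025622  0.09423829 0.0268893 ]
[0.0013, -0.0033, 0.0025, -0.26, -0.08, 2.39]
```

View pics/s3.png

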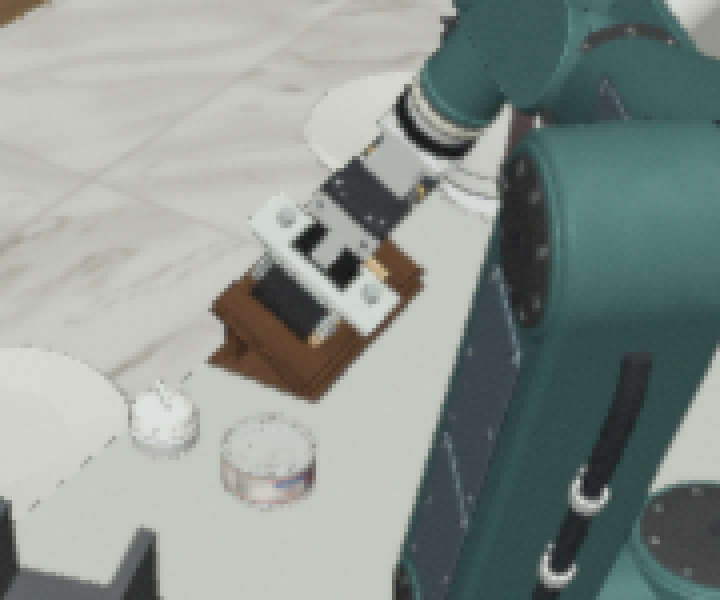

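The roller is held square over the near border (crop 300,290), parallel to the face. I'll lower it onto the border in steps and use the force reading.

Emit:
{"name": "move_arm", "arguments": {
  "deltas": [0,-0.003,0,-0.3,-0.1,0.7,1,0,-0.003,0,-0.3,-0.1,1.5,1,0,-0.003,0,-0.3,-0.1,2.2,1,0,-0.003,0,-0.3,-0.1,2.4,1,0,-0.003,0,-0.3,-0.1,2.6,1,0,-0.003,0,-0.3,-0.1,2.6,1]
}}

```text
time: 8.7
tool_pos: [0.4639, -0.2068, 0.1353]
ee_rot: [3.139, -0.521, 0.067]
wrist_force: [-6.5, -0.1, -1.9]
width: 0.0259
finger_force: 30.0
```

```bash
cat > st.py <<'E'
from h import *
o=robot.get_obs();print(o['time'],tobed(o['tool_pos']).round(4),R.from_matrix(RB.T@R.from_euler('xyz',o['ee_rot']).as_matrix()).as_rotvec().round(4),'F',(RB.T@o['wrist_force']).round(2),'M',(RB.T@o['wrist_torque']).round(3),o['width'].round(4))
E
python3 st.py
```

```text
Traceback (most recent call last):
  File "st.py", line 2, in <module>
    o=robot.get_obs();print(o['time'],tobed(o['tool_pos']).round(4),R.from_matrix(RB.T@R.from_euler('xyz',o['ee_rot']).as_matrix()).as_rotvec().round(4),'F',(RB.T@o['wrist_force']).round(2),'M',(RB.T@o['wrist_torque']).round(3),o['width'].round(4))
                                                                                                                                                                                                                                    ^^^^^^^^^^^^^^^^
AttributeError: 'float' object has no attribute 'round'
```

```bash
sed -i "s/,o\['width'\].round(4)//" st.py; python3 st.py
```

```text
8.7 [-0.0025  0.0943  0.0004] [-0.0019 -0.0029 -0.0004] F [-6.52 -0.32 -1.62] M [ 0.1   -1.597  0.033]
```

Emit:
{"name": "move_arm", "arguments": {
  "deltas": [0,0,0,0.05,0,0.15,1,0,0,0,0.05,0,0.3,1,0,0,0,0.05,0,0.4,1,0,0,0,0.05,0,0.4,1,0,0,0,0.05,0,0.4,1]
}}

```text
time: 9.2
tool_pos: [0.4662, -0.2071, 0.1328]
ee_rot: [3.138, -0.521, 0.067]
wrist_force: [-7.4, 0.2, -0.5]
width: 0.0256
finger_force: 30.0
```

```bash
python3 st.py
```

```text
9.2 [-0.0017  0.0939 -0.0028] [-0.003  -0.0027 -0.0009] F [-6.62 -0.64 -3.23] M [ 2.000e-02 -1.803e+00 -1.000e-03]
```

Emit:
{"name": "move_arm", "arguments": {
  "deltas": [0,0,0,0,0,0.2,1,0,0,0,0,0.4,0.2,1,0,0,0,0,0.8,0.2,1,0,0,0,0,1.2,0.2,1,0,0,0,0,1.6,0.2,1,0,0,0,0,2.0,0.2,1,0,0,0,0,2.4,0.2,1,0,0,0,0,2.8,0.2,1]
}}

```text
time: 10.0
tool_pos: [0.4691, -0.2354, 0.1316]
ee_rot: [3.137, -0.521, 0.067]
wrist_force: [-8.7, -0.6, 0.6]
width: 0.026
finger_force: 30.0
```

```bash
python3 st.py
```

```text
10.0 [-0.0014  0.0654 -0.0044] [-0.0038 -0.0021 -0.0012] F [-7.27  0.05 -4.9 ] M [ 0.053 -1.792  0.082]
```

Emit:
{"name": "move_arm", "arguments": {
  "deltas": [0,0,0,-0.05,0.4,0,1,0,0,0,-0.1,0.8,0,1,0,0,0,-0.1,1.2,0,1,0,0,0,-0.15,1.6,0,1,0,0,0,-0.15,2.0,0,1,0,0,0,-0.15,2.4,0,1,0,0,0,-0.15,2.8,0,1,0,0,0,-0.15,3.2,0,1]
}}

```text
time: 10.8
tool_pos: [0.4708, -0.267, 0.1319]
ee_rot: [3.138, -0.524, 0.067]
wrist_force: [-6.1, 3.3, 2.5]
width: 0.0259
finger_force: 30.0
```

```bash
python3 st.py
```

```text
10.8 [-0.0016  0.0338 -0.0039] [-0.0028  0.0004 -0.0009] F [-3.88 -3.71 -5.07] M [ 1.022 -1.131  0.047]
```

Emit:
{"name": "move_arm", "arguments": {
  "deltas": [0,0,0,0,0.4,0,1,0,0,0,0,0.8,0,1,0,0,0,0,1.2,0,1,0,0,0,0,1.6,0,1,0,0,0,0,2.0,0,1,0,0,0,0,2.4,0,1,0,0,0,0,2.8,0,1,0,0,0,0,3.2,0,1]
}}

```text
time: 11.6
tool_pos: [0.473, -0.2989, 0.132]
ee_rot: [3.138, -0.524, 0.067]
wrist_force: [-6.3, 1.2, 1.6]
width: 0.0258
finger_force: 30.0
```

```bash
python3 st.py
```

```text
11.6 [-0.0015  0.0018 -0.0039] [-0.0029  0.0007 -0.001 ] F [-4.56 -1.61 -4.47] M [ 0.399 -1.232 -0.012]
```

Emit:
{"name": "move_arm", "arguments": {
  "deltas": [0,0,0,0,0.4,0,1,0,0,0,0,0.8,0,1,0,0,0,0,1.2,0,1,0,0,0,0,1.6,0,1,0,0,0,0,2.0,0,1,0,0,0,0,2.4,0,1,0,0,0,0,2.8,0,1,0,0,0,0,3.2,0,1]
}}

```text
time: 12.4
tool_pos: [0.475, -0.3322, 0.1324]
ee_rot: [3.135, -0.524, 0.068]
wrist_force: [-5.2, -0.6, 2.0]
width: 0.0256
finger_force: 30.0
```

```bash
python3 st.py
```

```text
12.4 [-0.0015 -0.0316 -0.0035] [-0.006   0.0006 -0.0013] F [-3.57  0.28 -4.37] M [ 0.035 -1.175  0.038]
```

Emit:
{"name": "move_arm", "arguments": {
  "deltas": [0,0,0,0,0.4,0.05,1,0,0,0,0,0.8,0.05,1,0,0,0,0,1.2,0.05,1,0,0,0,0,1.6,0.05,1,0,0,0,0,2.0,0.05,1,0,0,0,0,2.4,0.05,1,0,0,0,0,2.8,0.05,1,0,0,0,0,3.2,0.05,1]
}}

```text
time: 13.2
tool_pos: [0.4773, -0.3645, 0.1322]
ee_rot: [3.134, -0.524, 0.068]
wrist_force: [-5.9, 0.6, 2.4]
width: 0.0262
finger_force: 30.0
```

Emit:
{"name": "move_arm", "arguments": {
  "deltas": [0,0,0,0,0.4,0,1,0,0,0,0,0.8,0,1,0,0,0,0,1.2,0,1,0,0,0,0,1.6,0,1,0,0,0,0,2.0,0,1,0,0,0,0,2.4,0,1,0,0,0,0,2.8,0,1,0,0,0,0,2.9,0,1]
}}

```text
time: 14.0
tool_pos: [0.4791, -0.3939, 0.1324]
ee_rot: [3.133, -0.524, 0.067]
wrist_force: [-5.6, 0.5, 3.0]
width: 0.0254
finger_force: 30.0
```

```bash
python3 st.py
```

```text
14.0 [-0.0014 -0.0934 -0.0035] [-0.0076  0.0009 -0.0012] F [-3.32 -0.86 -5.38] M [ 0.14  -1.092  0.019]
```

Emit:
{"name": "move_arm", "arguments": {
  "deltas": [0.004,0,0,0,-0.3,0.05,1,0.006,0,0,0,-0.8,0.05,1,0.006,0,0,0,-1.4,0.05,1,0.006,0,0,0,-2.0,0.05,1,0.006,0,0,0,-2.6,0.05,1,0.006,0,0,0,-3.2,0.05,1,0.006,0,0,0,-3.8,0.05,1,0.006,0,0,0,-4.4,0.05,1]
}}

```text
time: 14.8
tool_pos: [0.4765, -0.3494, 0.1319]
ee_rot: [3.139, -0.524, 0.068]
wrist_force: [-6.4, -0.8, 2.3]
width: 0.0258
finger_force: 30.0
```

```bash
python3 st.py
```

```text
14.8 [-0.0014 -0.0488 -0.0041] [-0.0014  0.0007 -0.0014] F [-4.42  0.39 -5.26] M [-0.056 -1.221  0.041]
```

Emit:
{"name": "move_arm", "arguments": {
  "deltas": [0,0,0,0,-0.6,0,1,0,0,0,0,-1.2,0,1,0,0,0,0,-1.8,0,1,0,0,0,0,-2.4,0,1,0,0,0,0,-3,0,1,0,0,0,0,-3.6,0,1,0,0,0,0,-4.2,0,1,0,0,0,0,-4.8,0,1]
}}

```text
time: 15.6
tool_pos: [0.4733, -0.3012, 0.1319]
ee_rot: [3.14, -0.524, 0.067]
wrist_force: [-6.5, -0.9, 1.3]
width: 0.0259
finger_force: 30.0
```

```bash
python3 st.py
```

```text
15.6 [-0.0014 -0.0005 -0.0041] [-0.0007  0.0007 -0.0013] F [-4.97  0.48 -4.41] M [-3.800e-02 -1.216e+00 -1.000e-03]
```

Emit:
{"name": "move_arm", "arguments": {
  "deltas": [0,0,0,0,-0.6,0,1,0,0,0,0,-1.2,0,1,0,0,0,0,-1.8,0,1,0,0,0,0,-2.4,0,1,0,0,0,0,-3,0,1,0,0,0,0,-3.6,0,1,0,0,0,0,-4.2,0,1,0,0,0,0,-4.8,0,1]
}}

```text
time: 16.4
tool_pos: [0.4701, -0.2529, 0.1319]
ee_rot: [3.141, -0.524, 0.067]
wrist_force: [-6.5, -2.0, 1.9]
width: 0.0258
finger_force: 30.0
```

Emit:
{"name": "move_arm", "arguments": {
  "deltas": [0,0,0,0,-0.6,0,1,0,0,0,0,-1.2,0,1,0,0,0,0,-1.8,0,1,0,0,0,0,-2.4,0,1,0,0,0,0,-3,0,1,0,0,0,0,-3.6,0,1,0,0,0,0,-4.2,0,1,0,0,0,0,-4.6,0,1]
}}

```text
time: 17.2
tool_pos: [0.467, -0.2065, 0.1319]
ee_rot: [-3.141, -0.524, 0.067]
wrist_force: [-5.9, -0.9, 2.2]
width: 0.0256
finger_force: 30.0
```

```bash
python3 st.py
```

```text
17.2 [-0.0014  0.0944 -0.0041] [ 0.0011  0.0009 -0.0011] F [-4.07  0.52 -4.9 ] M [-0.004 -1.35   0.11 ]
```

Emit:
{"name": "move_arm", "arguments": {
  "deltas": [0,0,0,0,0,-0.5,1,0,0,0,0,0,-1.5,1,0,0,0,0,0,-3.5,1,0,0,0,0,0,-6.5,1,0,0,0,0,0,-10,1,0,0,0,0,0,-12,1,0,0,0,0,0,-12,1]
}}

```text
time: 17.9
tool_pos: [0.4072, -0.2117, 0.2378]
ee_rot: [3.139, -0.527, 0.067]
wrist_force: [1.0, -0.4, -5.8]
width: 0.0256
finger_force: 30.0
```

Run:
```python
from h import *
o=robot.get_obs();print(o['tool_pos'],o['ee_rot'],o['joint_positions'])
print(row(o['tool_pos'],o['ee_rot'],[.4653,.1767,.30],[3.1413,0,.331]))
```

```text
[ 0.4072432  -0.21168173  0.23778386] [ 3.13883484 -0.52733319  0.06732446] [-0.94389234 -0.44608002  1.85116887  0.44258403  1.44724891  0.56990831]
[0.0719, -0.5239, -0.2583, 10.39, -38.36, -1.25]
```

Emit:
{"name": "move_arm", "arguments": {
  "deltas": [0.004,-0.03,-0.01,1,-3,-1,1,0.012,-0.08,-0.04,2,-7,-2,1,0.02,-0.15,-0.075,3,-11,-3,1,0.03,-0.22,-0.11,4,-15,-4,1,0.04,-0.29,-0.15,5.2,-19.5,-4,1,0.05,-0.36,-0.18,6.4,-24,-4,1,0.06,-0.43,-0.21,7.6,-28,-3.5,1,0.066,-0.48,-0.235,8.7,-32,-3,1]
}}

```text
time: 18.7
tool_pos: [0.4462, 0.1167, 0.3032]
ee_rot: [-3.138, -0.039, 0.313]
wrist_force: [1.3, -0.2, -5.1]
width: 0.0257
finger_force: 30.0
```

Run:
```python
from h import *
o=robot.get_obs();print(o['tool_pos'],o['ee_rot'])
print(row(o['tool_pos'],o['ee_rot'],[.4653,.1767,.30],[3.1413,0,.331]))
```

```text
[0.44621227 0.11669704 0.30318112] [-3.13785482 -0.0393989   0.31332806]
[-0.0037, -0.0394, -0.0176, 3.65, -5.12, 0.48]
```

Emit:
{"name": "move_arm", "arguments": {
  "deltas": [0,-0.02,-0.01,1.5,-2,0.2,1,-0.003,-0.039,-0.017,3,-4,0.3,1,-0.003,-0.039,-0.017,3.5,-5,0.3,1,-0.003,-0.039,-0.017,3.5,-5,0.3,1,-0.003,-0.039,-0.017,3.5,-5,0.3,1,-0.003,-0.039,-0.017,3.5,-5,0.3,1]
}}

```text
time: 19.3
tool_pos: [0.4634, 0.1706, 0.303]
ee_rot: [3.14, -0.003, 0.325]
wrist_force: [-0.7, 0.0, -6.6]
width: 0.0262
finger_force: 30.0
```

Run:
```python
from h import *
o=robot.get_obs();print(o['tool_pos'],o['ee_rot'])
print(row(o['tool_pos'],o['ee_rot'],[.4653,.1767,.30],[3.1413,0,.331]))
for n,(x0,x1,y0,y1) in dict(top=(385,465,130,190),scene=(318,380,122,182)).items():
    old=np.load('pics/%s.npy'%n,allow_pickle=True).item() if n=='top' else None
    ss=[robot.snapshot(n) for _ in range(3)]; D=np.median([s['depth'] for s in ss],0); s=ss[0];s['depth']=D;P=(pts(s)-BC)@np.column_stack([X,Y,Z])
    if n=='scene': cv2.imwrite('pics/s4.png',np.hstack([cv2.resize(s['image'][120:190,310:390,::-1],None,fx=5,fy=5,interpolation=3)]))
    if old is not None: Po=(pts(old)-BC)@np.column_stack([X,Y,Z])
    for yy in(.095,.06,.036,.012,-.012,-.036,-.06,-.095):
        f=lambda P:(lambda q:(len(q),(np.median(q)*1000).round(2)))(P[(abs(P[...,1]-yy)<.009)&(abs(P[...,0])<.033)&(abs(P[...,2])<.02)][:,2])
        print(n,yy,f(P),f(Po) if old is not None else '')
```

```text
[0.46341227 0.17060292 0.30304042] [ 3.14008628e+00 -2.70232668e-03  3.25296866e-01]
[0.0012, -0.0027, -0.0057, 0.37, -0.52, 0.3]
top 0.095 (85, np.float64(1.36)) (82, np.float64(1.27))
top 0.06 (88, np.float64(1.28)) (92, np.float64(4.79))
top 0.036 (90, np.float64(1.39)) (87, np.float64(5.6))
top 0.012 (92, np.float64(1.08)) (89, np.float64(5.04))
top -0.012 (93, np.float64(1.47)) (93, np.float64(4.98))
top -0.036 (91, np.float64(1.43)) (92, np.float64(4.55))
top -0.06 (88, np.float64(1.54)) (89, np.float64(3.85))
top -0.095 (83, np.float64(2.08)) (81, np.float64(2.44))
scene 0.095 (55, np.float64(0.47)) 
scene 0.06 (58, np.float64(0.71)) 
scene 0.036 (55, np.float64(1.08)) 
scene 0.012 (57, np.float64(0.77)) 
scene -0.012 (58, np.float64(1.43)) 
scene -0.036 (55, np.float64(0.95)) 
scene -0.06 (56, np.float64(0.89)) 
scene -0.095 (52, np.float64(1.23))
```

View pics/s4.png

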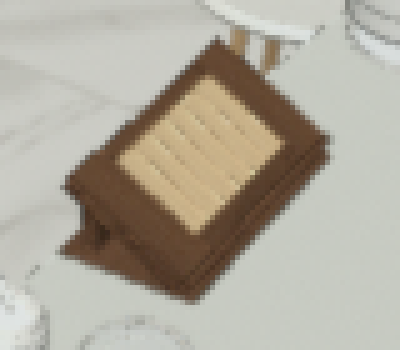

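The slats now read level with the borders in both depth views (they stood about 3–4 mm higher before), and the crop shows a flat strip with no steps. Next I'll return the roller to its cradle.

Emit:
{"name": "move_arm", "arguments": {
  "deltas": [0.001,-0.0027,-0.0057,0.37,-0.55,0.3,1,0.001,-0.0027,-0.0057,0.37,-0.55,0.3,1,0.001,-0.0027,-0.0057,0.37,-0.55,0.3,1]
}}

```text
time: 19.9
tool_pos: [0.4653, 0.1782, 0.2994]
ee_rot: [3.141, 0.001, 0.333]
wrist_force: [0.5, 0.8, -6.3]
width: 0.0258
finger_force: 30.0
```

Run:
```python
from h import *
o,w=snap('wrist');print(o['tool_pos'],o['ee_rot'])
print(row(o['tool_pos'],o['ee_rot'],[.4653,.1767,.13],[3.1410,0,.331]))
cv2.imwrite('pics/w5.png',w['image'][...,::-1])
```

```text
[0.46527038 0.17819249 0.29941092] [3.14129792e+00 1.49964053e-03 3.32971386e-01]
[-0.0003, 0.0015, 0.002, -0.02, 0.14, 16.94]
```

View pics/w5.png

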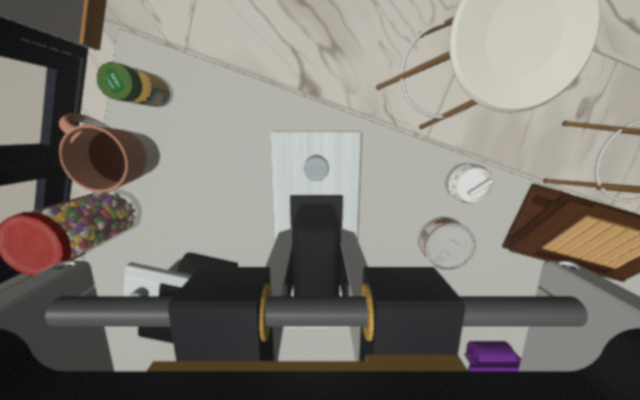

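The plate is square in the grip (columns 273–361), and its far edge works out at 73.5 mm against 75 nominal, so there's no meaningful slip.

Emit:
{"name": "move_arm", "arguments": {
  "deltas": [0,0.0015,0.002,0,0.1,2,1,0,0.0015,0.002,0,0.14,5,1,0,0.0015,0.002,0,0.14,8.5,1,0,0.0015,0.002,0,0.14,12,1,0,0.0015,0.002,0,0.14,14.5,1,0,0.0015,0.002,0,0.14,16.5,1,0,0.0015,0.002,0,0.14,16.9,1,0,0.0015,0.002,0,0.14,16.9,1]
}}

```text
time: 20.75
tool_pos: [0.4654, 0.1765, 0.1304]
ee_rot: [3.141, 0.001, 0.331]
wrist_force: [0.1, -0.2, -5.3]
width: 0.0258
finger_force: 30.0
```

Run:
```python
from h import *
o=robot.get_obs();print(o['tool_pos'],o['ee_rot'],o['wrist_force'])
print(row(o['tool_pos'],o['ee_rot'],[.4653,.1767,.107],[3.1410,0,.331]))
```

```text
[0.46537416 0.17649293 0.13041759] [3.14137494e+00 5.26430161e-04 3.30547847e-01] [ 0.14483109 -0.19362666 -5.34337058]
[-0.0004, 0.0005, -0.0005, 0.0, -0.02, 2.34]
```

Emit:
{"name": "move_arm", "arguments": {
  "deltas": [0,0.0005,0,0,0,0.7,1,0,0.0005,0,0,0,1.4,1,0,0.0005,0,0,0,2,1,0,0.0005,0,0,0,2.3,1,0,0.0005,0,0,0,2.4,1,0,0.0005,0,0,0,2.4,1,0,0.0005,0,0,0,2.4,1]
}}

```text
time: 21.45
tool_pos: [0.466, 0.1766, 0.1071]
ee_rot: [3.141, -0.002, 0.33]
wrist_force: [0.5, -0.2, -5.5]
width: 0.0259
finger_force: 30.0
```

Emit:
{"name": "move_arm", "arguments": {
  "deltas": [0,0,0,0,0,0.1,1,0,0,0,0,0,0.15,1,0,0,0,0,0,0.2,1,0,0,0,0,0,0.2,1]
}}

```text
time: 21.85
tool_pos: [0.466, 0.1766, 0.1057]
ee_rot: [3.141, -0.002, 0.33]
wrist_force: [-3.0, -0.3, -1.7]
width: 0.026
finger_force: 30.0
```

Weight is mostly on the cradle now (−1.7 N vs −5.5 N), so I'll lower a hair more and release.

Emit:
{"name": "move_arm", "arguments": {
  "deltas": [0,0,0,0,0,0.05,1,0,0,0,0,0,0.05,1,0,0,0,0,0,0.05,1]
}}

```text
time: 22.15
tool_pos: [0.466, 0.1766, 0.1056]
ee_rot: [3.141, -0.003, 0.331]
wrist_force: [-4.5, -2.4, 4.7]
width: 0.0257
finger_force: 30.0
```

Emit:
{"name": "move_arm", "arguments": {
  "deltas": [0,0,0,0,0,0,0.2,0,0,0,0,0,0,0,0,0,0,0,0,0,-0.3,0,0,0,0,0,0,-0.6,0,0,0,0,0,0,-1,0,0,0,0,0,0,-1,0,0,0,0,0,0,-1,0,0,0,0,0,0,-1]
}}

```text
time: 22.95
tool_pos: [0.4658, 0.1766, 0.1043]
ee_rot: [3.141, -0.001, 0.33]
wrist_force: [0.0, -0.9, -0.3]
width: 0.0863
finger_force: 0.0
```

Emit:
{"name": "move_arm", "arguments": {
  "deltas": [0,0,0,0,0,0,-1,0,0,0,0,0,0,-1,0,0,0,0,0,0,-1,0,0,0,0,0,0,-1]
}}

```text
time: 23.35
tool_pos: [0.4658, 0.1766, 0.1044]
ee_rot: [3.141, -0.001, 0.331]
wrist_force: [-0.1, 0.1, 0.0]
width: 0.0942
finger_force: 0.0
```

Now I'll rise straight up and back to the earlier viewing pose.

Emit:
{"name": "move_arm", "arguments": {
  "deltas": [0,0,0,0,0,-1.5,-1,0,0,0,0,0,-5,-1,0,0,0,0,0,-9,-1,0,0,0,-2,0,-13,-1,0,0,0,-4.5,0.2,-17,-1,0,0,0,-7,0.5,-20,-1,0,0,0,-8.1,0.8,-21.4,-1,0,0,0,-8.1,0.8,-21.4,-1]
}}

```text
time: 24.15
tool_pos: [0.3916, 0.1425, 0.3219]
ee_rot: [3.14, -0.009, 0.33]
wrist_force: [-0.2, -0.1, -0.1]
width: 0.0941
finger_force: 0.0
```

Emit:
{"name": "move_arm", "arguments": {
  "deltas": [0,0,0,0,0,0,-1,0,0,0,0,0,0,-1,0,0,0,0,0,0,-1,0,0,0,0,0,0,-1]
}}

```text
time: 24.55
tool_pos: [0.3914, 0.1428, 0.3168]
ee_rot: [-3.141, 0.002, 0.331]
wrist_force: [0.1, 0.1, -0.5]
width: 0.0941
finger_force: 0.0
```

Run:
```python
from h import *
o,w=snap('wrist')
P=wpts(o,w);h=cv2.cvtColor(w['image'],cv2.COLOR_RGB2HSV)
C=wcam(o,w);f=200/np.tan(np.radians(w['fov_y'])/2)
def ray(p,z):
    d=C[:3,:3]@np.array([(p[0]-w['cx'])/f,-(p[1]-w['cy'])/f,-1]);return C[:3,3]+(z-C[2,3])/d[2]*d
b=np.zeros((400,640),np.uint8);b[50:195,270:355]=1
pl=cv2.morphologyEx(((h[...,2]>165)&(P[...,2]>.07)).astype(np.uint8)*b,cv2.MORPH_CLOSE,np.ones((3,3)))
hn=((h[...,2]<70)&(P[...,2]>.125)).astype(np.uint8)*b
for nm,mk,z in(('plate',pl,.1),('handle',hn,.152)):
    cn=max(cv2.findContours(mk,0,2)[0],key=cv2.contourArea).reshape(-1,2)
    K=np.array([ray(p,z)[:2] for p in cn],np.float32);print(nm,cv2.boundingRect(cn),cv2.minAreaRect(K),np.median(P[mk>0][:,2]))
Q=P[cv2.erode(pl,np.ones((3,3)))>0];Q=Q[(Q[:,2]<.106)&(Q[:,2]>.09)];A=np.c_[Q[:,:2],np.ones(len(Q))];print('plate slope',np.linalg.lstsq(A,Q[:,2],rcond=None)[0])
cv2.imwrite('pics/w6.png',w['image'][...,::-1])
```

```text
plate (288, 64, 45, 116) ((0.46568796038627625, 0.17825625836849213), (0.15137526392936707, 0.05809629708528519), 19.232324600219727) 0.09994486368303696
handle (299, 101, 22, 48) ((0.4642758071422577, 0.1774483174085617), (0.05395647510886192, 0.02459612302482128), 19.186912536621094) 0.15152077858289223
plate slope [-0.00020085  0.00230987  0.0996486 ]
```

View pics/w6.png

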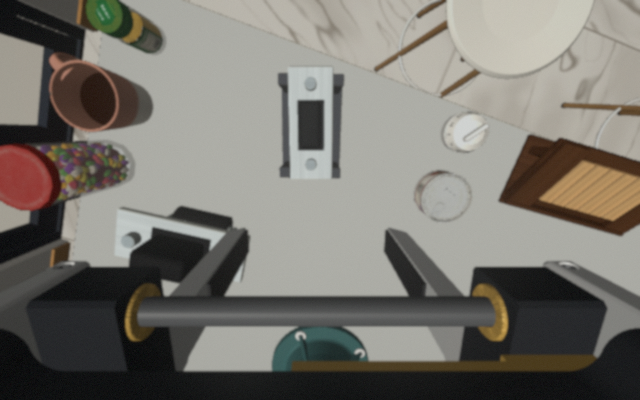

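The roller sits level in its cradle (plate at 311,122), within about 2 mm of where it started. The tin, timer and jars haven't moved. Handing in.

```bash
python3 -c "
from bench import robot
print(robot.close_job())"
```

```text
the job is handed in; nothing more can be done
None
```

I rolled all six slats flush with the roller and stood it back in its cradle, handle up and within about 2 mm of where it was, then handed the job in at about 25 s with no verdict shown yet.

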